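# Find the high spot of a plywood bandsaw wheel on the truing stand and brake it there

## Task

Turn the plywood bandsaw wheel slowly by its knob while watching the gauge, find the one high spot of its rim (there is a lower raised spot too, ignore it) and stop the wheel with the top of the high spot right at the gauge's feeler, where the needle swings furthest. Let go of the knob, then swing the brake lever fully in against its stop, so that the wheel stands there ready to be sanded. Leave the other things on the bench alone.

Things in the scene. Friction and masses are not known exactly. Their poses are not given: they have to be found in the camera images.
- stand: Truing stand fixed to the bench: plywood base 250 x 355 mm, 15 mm thick, with a wheel lying flat on a vertical spindle. Origin: on the bench under the wheel's axis. Own +x points from the axis to the gauge's feeler, own +y to the brake's side, z up. Nothing on it is taller than 132 mm; its highest parts are knob and brake handle.
- wheel_axis (a point): Centre of the top face (70 mm above the bench) of the plain solid wheel, 200 mm across, 25 mm thick. On it a bar 30 mm wide (top 79 mm above the bench) carries the knob; the nut in the middle is 32 mm across, top at 90 mm. All turn together. The rim has two slight raised spots: the high spot, 3 mm proud over 27 degrees, and one 1.5 mm proud; their place relative to the knob differs every time.
- driver (a joint): Turn of wheel and knob about the spindle (rad, counter-clockwise from above positive, endless). At 0 the knob is on the stand's +x side, nearest the feeler. Slight friction (about 1.5 N at the knob): it stays where it is left. Spinning it faster than 3 rad/s fails; 0.5 to 1 rad/s is a sensible pace.
- knob_grip (a point): The turning knob: upright dark wooden cylinder, 30 mm across, from 82 to 132 mm above the bench, free to spin on its own pin, 65 mm from the wheel's axis. The point is on its axis, 112 mm above the bench.
- needle (a joint): Needle angle (rad). A sprung feeler rides on the rim at the stand's +x side; where the rim is proud the black needle swings, clockwise from above. 0 on the round rim, at most 0.082 on the lower raised spot, about 0.173 with the top of the high spot exactly at the feeler, about 0.145 with the wheel 5 degrees to either side of that, 0 from about 14 degrees.
- needle_tip (a point): Tip of the needle, 130 mm from its pivot, 58 mm above the bench over a white plate with six black marks 0.05 rad apart (first mark = 0). It moves about 22 mm towards the stand's -y side between round rim and high spot.
- brake (a joint): Brake lever angle (rad): 0 swung out, 0.5 swung fully in against its stop with the rubber shoe at the rim; turns clockwise from above as it grows. Stays where it is left; about 1.5 N at the handle moves it. It does not turn the wheel.
- brake_handle (a point): The brake lever's handle: upright dark wooden cylinder, 26 mm across, from 62 to 128 mm above the bench, fixed on the lever 110 mm from its pivot. The point is on its axis, 105 mm above the bench.
- brake_pivot (a point): Point on the vertical pivot axis of the brake lever, 105 mm above the bench (the post itself ends 68 mm above the bench).
- sanding_block: Bystander, leave alone: cork sanding block, 66 x 38 x 28 mm, lying on the stand's base board. Origin: centre of its underside.
- wrench: Bystander, leave alone: steel open-ended wrench, 160 mm long, lying beside the stand.
- mallet: Bystander, leave alone: hammer, 260 mm long, lying on the right of the bench.
- glue_bottle: Bystander, leave alone: white glue bottle, 60 mm across, 170 mm tall, standing on the left. Origin: centre of its underside.
- pencil_mug: Bystander, leave alone: blue mug of pencils, 76 mm across, about 155 mm tall with the pencils, on the left. Origin: centre of its underside.
- offcut: Bystander, leave alone: wooden offcut, 160 x 60 x 22 mm, on the left. Origin: centre of its underside.
- wax_tin: Bystander, leave alone: brass-coloured tin, 68 mm across, 60 mm tall, left of the stand. Origin: centre of its underside.

How it is judged:
On the way, in this order (a step that is already met when the one before it is completed fails the run):
1. the wheel stands with its high spot at the feeler and the brake is still swung out (value of joint needle above 0.14 rad and velocity of joint driver between -0.05 and 0.05 rad/s and value of joint brake below 0.25 rad), for 0.2 s.
2. with the high spot still at the feeler, the brake is swung in to its stop (value of joint needle above 0.14 rad and value of joint brake above 0.44 rad), for 0.2 s.
At the end, for the whole second after the job is handed in: The needle reads more than 0.14 rad (high spot within about 5 degrees of the feeler), the wheel is at rest, the brake lever reads more than 0.44 rad (its stop is at 0.5), and nothing is being held (all of step 2 and velocity of joint driver between -0.05 and 0.05 rad/s); the robot touches nothing.
It fails at once if the wheel is spun faster than 3 rad/s (velocity of joint driver above 3 rad/s or velocity of joint driver below -3 rad/s).
It fails at once if a bystander is moved by more than 50 mm (distance of any of sanding_block, wrench, mallet, glue_bottle, pencil_mug, offcut, wax_tin from where it was at the start of the episode above 0.05 m).
It also fails if it takes over 72 s, if anything falls off the work surface, if the arm or the gripper's body presses on something with over 40 N, if the wrist force passes 120 N, or if a joint passes its speed limit or range.

## Robot

A 6-joint arm with a two-finger parallel gripper is mounted at the origin on the work surface. World frame = base frame: x ahead of the robot, y to its left, z up, the work surface at z = 0. Lengths are in m, angles in rad, forces in N, time in s.
With the tool pointing down it reaches from about 0.375 to 0.9 m from the base axis. Payload 3.1 kg.
Tool frame: the origin (TCP) lies at the very end of the fingers, on their centre line; the grasp point (between the pads) lies 19 mm behind it; z points along the fingers, y is the line along which they close (so a half turn about z gives the same grasp; the last joint's range is limited). The gripper opens to 87 mm and grips with 3 to 60 N. Pads are 19 mm wide; open, the fingers measure 117 mm over their backs; the gripper's body (75 mm by 190 mm) begins 51 mm behind the grasp point.
Start: joints at [-1.331, 0.527, 1.433, -0, 1.181, -0.178], TCP at [0.254, -0.571, 0.223] pointing down, gripper open.
Joint ranges: [-3.08, 3.08], [-0.75, 2.2], [0.22, 2.44], [-1.43, 4.57], [0, 2.65], [-2.85, 2.85]. Speed limits (rad/s): [2.79, 2.79, 3.14, 3.14, 3.14, 3.14].

## Interface

Orientations are given as a unit quaternion [x, y, z, w].
In Python, from rig import robot gives the robot as it stands. The module is installed in compiled form; this text tells all that it offers.
- The arm moves only by the tool servo_tool, never from a script. Its argument "rows" is one flat list of numbers, 5 for each row, row after row: the closure, from -1 (fully open) to 1 (shut), so that 0 is half open, then the shift along the tool's x, y, z in m, then the turn about the tool's z in degrees. A call has 1 to 5 rows; each row shifts and turns the commanded pose from where the row before left it, along the tool's axes as they then stand; what a row does not reach is not made up. A row lasts 1/12 s, in which the tool goes at most 41.7 mm and 7.16 degrees, less where a joint would pass 70% of its speed; a pose out of reach is approached as far as the arm can. A call with a gripper value outside its range is refused whole. The fingers move at their own pace and stop on an object; "newtons" is the grip in N (left out, the last holds). Time passes only in rows, so rows that do not move let the fingers close. It gives the time, the measured TCP pose, the force, the opening and the grip force at its end, in the units of the state.
- robot.get_obs(): the state, without advancing time (a new reading comes with each control period).
- robot.camera(name): name is "scene" or "side" or "wrist"; returns a dict with "pixels" (480x640x3 uint8, red, green, blue), "intrinsics" (3x3 intrinsics, pixels), "rvec" (rotation vector, rad) and "tvec" (3), from world to camera coordinates, as OpenCV has them; the wrist camera has in their place "mount" (4x4, takes a point from camera to tool coordinates, whose origin is the TCP and whose axes are the flange's). Camera axes: x right, y down, z forward; pixel columns grow to the right and rows downward; lengths in m; the calibration is good to about 2 mm. A picture is of the moment at which its call begins: read the wrist's pose just before it. There is no depth.
- robot.hand_in(): hands the job in; it is judged then, once.
Trained networks look in a picture, given as the dict that the camera call returned (one of the last four; its "shot" number tells which), for a name from the list of things; names that differ only in an ending like _2 or _b are one class to them, and where a whole thing is asked for, a point or a joint stands for the part that bears it (a point fixed in the world has none). Each returns a list of dicts, best first, with "score" (0 to 1); they miss things now and then, are a little off and sometimes report something else, mostly with a low value. They report only what shows in the picture. A call takes as long as a camera call.
- robot.spot_in(picture, query): "at" ([x, y, z] in m, in world coordinates, good to about 4 mm: the middle of the surface that is visible of it).
- robot.outline_of(picture, query): "region" (480x640 bool, what is visible of it).
- robot.place_of(picture, query): "at" ([x, y, z] in m, in world coordinates, good to about 4 mm: a listed point, or the origin of a listed thing).
The state is a dict: "time": time; "q": joint angles; "joint_velocities": joint speeds; "joint_torque": joint torques, N m; "position": TCP position; "tool_rot": TCP orientation; "ft_force": force on the tool from outside, world axes, zero at the start; "moment": the same for the moment, N m; "grip_width": finger opening in m; "grip_force": force on a finger pad.
Only numpy, scipy, OpenCV 4.12 (cv2) and the standard library are available. Lean on these libraries where they do the work, as an engineer would, in place of code of your own. Each camera call takes 0.05 s, during which the arm holds its last target. There are 200 camera calls.

## Working session

There is one attempt and no reset: what is moved stays moved. The work goes in short steps, Python scripts to look and compute and a tool call to move; the robot and the scene stay as the last step left them, time stands still between calls to the robot, and variables do not carry over. Pictures are saved under pics/ and viewed, at most 10 in all, crops included, and the job is handed in when it is done.

Besides the shell and the picture viewer there is one more tool, called after "Emit:" as name(argument=value, ...) on one line, values as JSON. servo_tool: Moves the arm, as the interface text tells. Its arguments: {"type":"object","properties":{"rows":{"type":"array","items":{"type":"number"}},"newtons":{"type":"number"}},"required":["rows"]}

```bash
mkdir -p pics; cat > h.py <<'E'
from rig import robot
import numpy as np, cv2
from scipy.spatial.transform import Rotation as R
def save(p,n): cv2.imwrite('pics/'+n+'.png',p["pixels"][:,:,::-1])
def proj(p,pts):
    return cv2.projectPoints(np.array(pts,float).reshape(-1,3),np.array(p["rvec"],float),np.array(p["tvec"],float),np.array(p["intrinsics"],float),None)[0].reshape(-1,2)
E
python3 - <<'E'
from h import *
o=robot.get_obs(); print({k:np.round(v,3) for k,v in o.items()})
for c in("scene","side"):
    p=robot.camera(c); save(p,c)
    for q in("stand","wheel_axis","knob_grip","needle_tip","brake_handle","brake_pivot","sanding_block","wax_tin","glue_bottle","pencil_mug","mallet","wrench"):
        r=robot.place_of(p,q); print(c,q,[(np.round(d["at"],3),round(d["score"],2)) for d in r[:2]])
print(robot.get_obs()["time"])
E
```

```text
{'time': np.float64(0.0), 'q': array([-1.33 ,  0.528,  1.434,  0.   ,  1.181, -0.179]), 'joint_velocities': array([-0.001,  0.001,  0.001, -0.001, -0.001, -0.   ]), 'joint_torque': array([ 1.0000e-03, -4.4004e+01, -1.7659e+01,  6.3000e-02,  5.8000e-02,
       -0.0000e+00]), 'position': array([ 0.254, -0.57 ,  0.222]), 'tool_rot': array([ 0.978,  0.208, -0.   , -0.001]), 'ft_force': array([-0.556,  0.554, -1.052]), 'moment': array([ 0.005, -0.003,  0.01 ]), 'grip_force': np.float64(0.0), 'grip_width': np.float64(0.087)}
scene stand [(array([ 0.561, -0.181,  0.004]), 0.84), (array([ 0.561, -0.182,  0.067]), 0.42)]
scene wheel_axis [(array([ 0.56 , -0.182,  0.068]), 0.65)]
scene knob_grip [(array([ 0.512, -0.138,  0.114]), 0.6)]
scene needle_tip [(array([ 0.796, -0.246,  0.057]), 0.58)]
scene brake_handle [(array([0.65 , 0.004, 0.106]), 0.95), (array([0.528, 0.529, 0.   ]), 0.43)]
scene brake_pivot [(array([ 0.548, -0.023,  0.103]), 0.85), (array([0.65 , 0.004, 0.107]), 0.55)]
scene sanding_block [(array([ 0.458, -0.275,  0.015]), 0.38)]
scene wax_tin [(array([ 0.354,  0.33 , -0.003]), 
[... 297 characters left out ...]
, -0.001]), 0.68), (array([ 0.355,  0.33 , -0.005]), 0.44)]
side stand [(array([ 0.566, -0.182,  0.002]), 0.72)]
side wheel_axis [(array([ 0.565, -0.178,  0.075]), 0.97)]
side knob_grip [(array([ 0.512, -0.135,  0.11 ]), 0.53)]
side needle_tip [(array([ 0.794, -0.242,  0.058]), 0.69)]
side brake_handle [(array([0.651, 0.008, 0.106]), 0.91)]
side brake_pivot [(array([ 0.547, -0.024,  0.106]), 0.88)]
side sanding_block [(array([ 0.459, -0.269,  0.015]), 0.94)]
side wax_tin [(array([0.53 , 0.528, 0.001]), 0.45)]
side glue_bottle []
side pencil_mug [(array([0.526, 0.53 , 0.   ]), 0.61)]
side mallet [(array([ 0.475, -0.488, -0.001]), 0.88)]
side wrench [(array([ 0.551, -0.379, -0.001]), 0.8)]
1.3
```

View pics/scene.png

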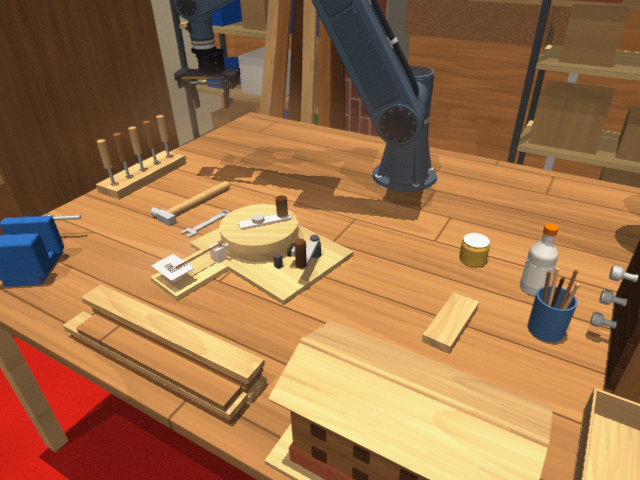

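View pics/side.png

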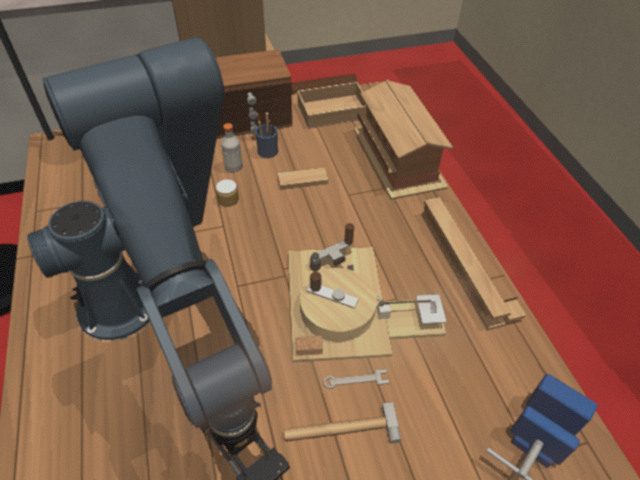

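```bash
python3 - <<'E'
from h import *
p=robot.camera("wrist"); print(np.round(p["mount"],3),p["intrinsics"])
o=robot.get_obs(); M=R.from_quat(o["tool_rot"]).as_matrix(); print(np.round(M,3))
p=robot.camera("side")
# base rectangle at z=.015
r=robot.outline_of(p,"stand"); print(r[0]["score"],r[0]["region"].sum())
K=np.array(p["intrinsics"]);Rm=cv2.Rodrigues(np.array(p["rvec"],float))[0];t=np.array(p["tvec"])
S=2000;x0,y0=.35,-.45 # px/m
H=K@np.c_[Rm[:,0],Rm[:,1],Rm[:,2]*.015+t]  # plane xy->px
A=np.array([[0,1/S,x0],[1/S,0,y0],[0,0,1]]) # out(u=y,v=x)
w=cv2.warpPerspective(p["pixels"],H@A,(1200,1100),flags=cv2.INTER_LINEAR|cv2.WARP_INVERSE_MAP)
cv2.imwrite("pics/rect.png",cv2.resize(w[:,:,::-1],(654,600)))
E
```

```text
[[-0.    -0.966 -0.26   0.07 ]
 [ 1.    -0.     0.001  0.   ]
 [-0.001 -0.26   0.966 -0.162]
 [ 0.     0.     0.     1.   ]] [[357.55957127   0.         317.54638108]
 [  0.         357.55957127 239.18500955]
 [  0.           0.           1.        ]]
[[ 0.914  0.407  0.   ]
 [ 0.407 -0.914 -0.   ]
 [ 0.     0.    -1.   ]]
0.97 12428
```

View pics/rect.png

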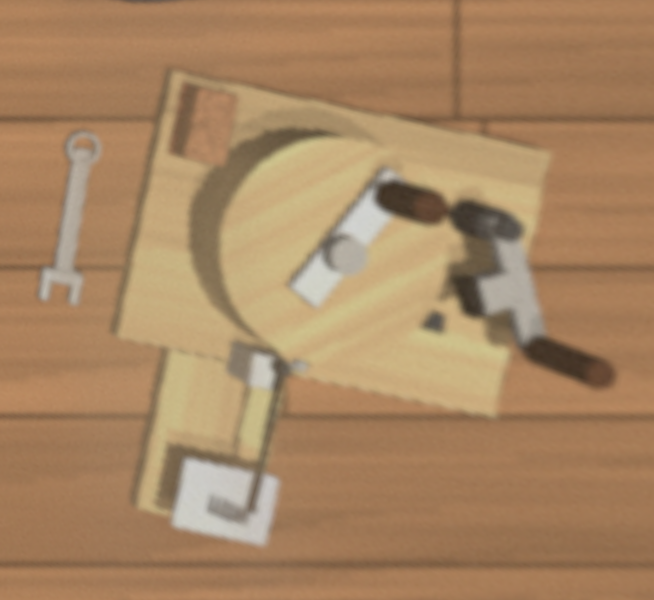

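Emit:
servo_tool(rows=[-1, 0, 0, 0, 6, -1, 0, 0, 0, 6, -1, 0, 0, 0, 6, -1, 0, 0, 0, 6, -1, 0.015, -0.03, 0, 0])

```text
time: 1.87
position: [0.2673, -0.5467, 0.2229]
tool_rot: [1.0, -0.004, -0.0, 0.004]
ft_force: [0.0, -1.2, 0.2]
grip_width: 0.0872
grip_force: 0.0
```

Emit:
servo_tool(rows=[-1, 0.02, -0.035, 0, 0, -1, 0.02, -0.035, 0, 0, -1, 0.02, -0.035, 0, 0, -1, 0.02, -0.035, 0, 0, -1, 0.02, -0.035, 0, 0])

```text
time: 2.28
position: [0.3698, -0.3644, 0.2227]
tool_rot: [1.0, -0.0, 0.0, 0.0]
ft_force: [0.6, 0.7, 0.8]
grip_width: 0.0873
grip_force: 0.0
```

Emit:
servo_tool(rows=[-1, 0.02, -0.035, 0, 0, -1, 0.02, -0.035, 0, 0, -1, 0.02, -0.035, 0, 0, -1, 0.02, -0.035, 0, 0, -1, 0.02, -0.035, 0, 0])

```text
time: 2.7
position: [0.47, -0.1892, 0.2228]
tool_rot: [1.0, -0.0, 0.0, 0.0]
ft_force: [0.6, -0.1, 0.1]
grip_width: 0.0871
grip_force: 0.0
```

Emit:
servo_tool(rows=[-1, 0, 0, 0, 0, -1, 0, 0, 0, 0])

```text
time: 2.87
position: [0.47, -0.189, 0.2227]
tool_rot: [1.0, 0.002, 0.0, 0.0]
ft_force: [0.0, 0.0, -0.3]
grip_width: 0.0871
grip_force: 0.0
```

```bash
cat >> h.py <<'E'
def wpose():
    "world->cam of wrist camera: returns picture with rvec,tvec"
    o=robot.get_obs(); p=dict(robot.camera("wrist"))
    T=np.eye(4); T[:3,:3]=R.from_quat(o["tool_rot"]).as_matrix(); T[:3,3]=o["position"]
    m=np.linalg.inv(T@np.array(p["mount"])); q=dict(p)
    q["rvec"]=cv2.Rodrigues(m[:3,:3])[0]; q["tvec"]=m[:3,3]
    return p,q
def rect(p,z,x0,y0,S,w,h):
    "image with u=y (right), v=x (down) on plane z"
    K=np.array(p["intrinsics"]);Rm=cv2.Rodrigues(np.array(p["rvec"],float))[0];t=np.array(p["tvec"])
    H=K@np.c_[Rm[:,0],Rm[:,1],Rm[:,2]*z+t]
    A=np.array([[0,1/S,x0],[1/S,0,y0],[0,0,1]])
    return cv2.warpPerspective(p["pixels"],H@A,(w,h),flags=cv2.INTER_LINEAR|cv2.WARP_INVERSE_MAP)
E
python3 - <<'E'
from h import *
p,q=wpose()
for n in("wheel_axis","knob_grip","needle_tip","brake_handle","brake_pivot"):
    print(n,[(np.round(d["at"],3),round(d["score"],2)) for d in robot.place_of(p,n)[:2]])
w=rect(q,.07,.43,-.33,2500,800,600)
np.savez("w1.npz",w=w,**{k:np.array(q[k]) for k in("pixels","rvec","tvec","intrinsics")})
cv2.imwrite("pics/w1.png",w[:,:,::-1])
E
```

```text
wheel_axis [(array([ 0.562, -0.18 ,  0.064]), 0.92)]
knob_grip [(array([ 0.514, -0.139,  0.109]), 0.71)]
needle_tip []
brake_handle []
brake_pivot [(array([ 0.547, -0.018,  0.105]), 0.61)]
```

View pics/w1.png

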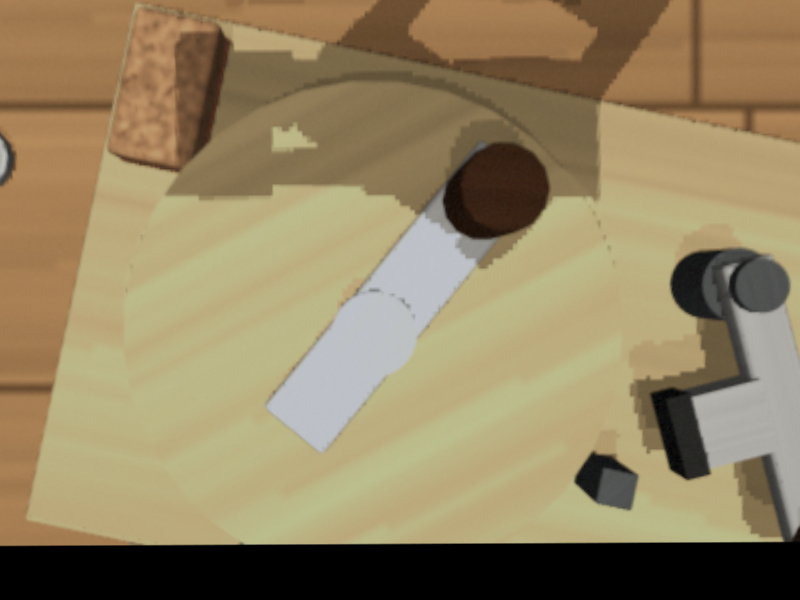

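```bash
cat >> h.py <<'E'
def ncrop(p):
    "gauge rectified at z=.058, stand x to the right, 4 px/mm: origin at stand (0.10,-0.12)"
    a=np.radians(-12);S=4000
    K=np.array(p["intrinsics"]);Rm=cv2.Rodrigues(np.array(p["rvec"],float))[0];t=np.array(p["tvec"])
    H=K@np.c_[Rm[:,0],Rm[:,1],Rm[:,2]*.058+t]
    c,s=np.cos(a),np.sin(a); ox,oy=.562,-.18
    B=np.array([[c,-s,ox],[s,c,oy],[0,0,1]])
    A=np.array([[1/S,0,.10],[0,-1/S,.06],[0,0,1]])
    return cv2.warpPerspective(p["pixels"],H@B@A,(680,360),flags=cv2.INTER_LINEAR|cv2.WARP_INVERSE_MAP)
E
python3 - <<'E'
from h import *
a=ncrop(robot.camera("scene"))
w=np.load("w1.npz")["w"]
cx,cy=(-.18+.33)*2500,(.562-.43)*2500
pol=cv2.warpPolar(w,(400,720),(cx,cy),400,cv2.WARP_POLAR_LINEAR) # rows angle 0.5deg, u=y->angle from +y toward +x
pol=cv2.rotate(pol[:,200:310],cv2.ROTATE_90_COUNTERCLOCKWISE)
g=np.vstack([np.pad(a,((0,0),(0,40),(0,0))),cv2.resize(pol,(720,220))])
cv2.imwrite("pics/n0.png",g[:,:,::-1])
E
```

```text
(no output)
```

View pics/n0.png

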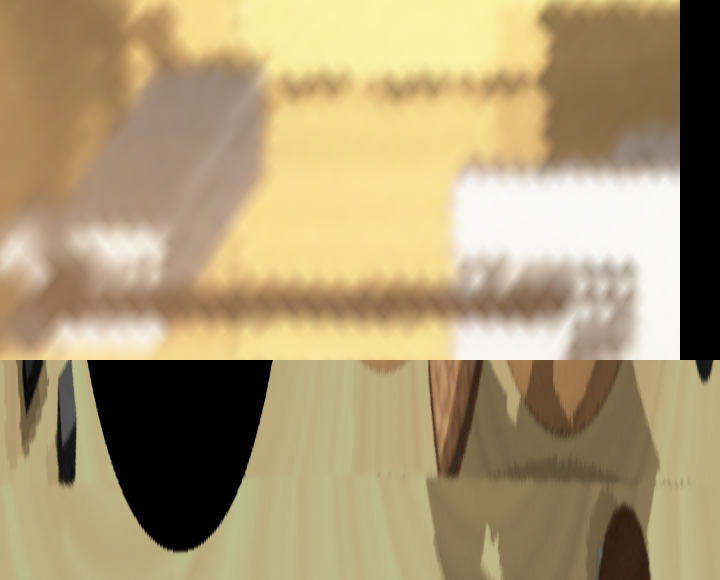

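Emit:
servo_tool(rows=[-1, 0.02, -0.025, 0, 0, -1, 0.023, -0.025, 0, 0, -1, 0, 0, 0, 0, -1, 0, 0, 0, 0])

```text
time: 3.55
position: [0.5126, -0.1409, 0.2224]
tool_rot: [1.0, 0.001, -0.0, 0.0]
ft_force: [-0.5, -0.3, -0.8]
grip_width: 0.0871
grip_force: 0.0
```

```bash
sed -i 's/\[0,-1\/S,.06\]/[0,-1\/S,.02]/' h.py; python3 - <<'E'
from h import *
p,q=wpose()
for n in("wheel_axis","knob_grip"):
    print(n,[(np.round(d["at"],4),round(d["score"],2)) for d in robot.place_of(p,n)[:2]])
print(robot.get_obs()["position"])
w=rect(q,.07,.43,-.33,2500,800,700)
cx,cy=(-.18+.33)*2500,(.562-.43)*2500
pol=cv2.warpPolar(w,(400,720),(cx,cy),400,cv2.WARP_POLAR_LINEAR)
pol=cv2.rotate(pol[:,200:310],cv2.ROTATE_90_COUNTERCLOCKWISE)
g=np.vstack([cv2.resize(pol,(720,280)),np.pad(cv2.resize(w,(360,315)),((0,0),(0,360),(0,0)))])
cv2.imwrite("pics/w2.png",g[:,:,::-1])
E
```

```text
wheel_axis [(array([ 0.5613, -0.1791,  0.0624]), 0.8), (array([ 0.5623, -0.1811, -0.0018]), 0.62)]
knob_grip [(array([ 0.5153, -0.1392,  0.113 ]), 0.78)]
[ 0.51143633 -0.14185472  0.22236576]
```

View pics/w2.png

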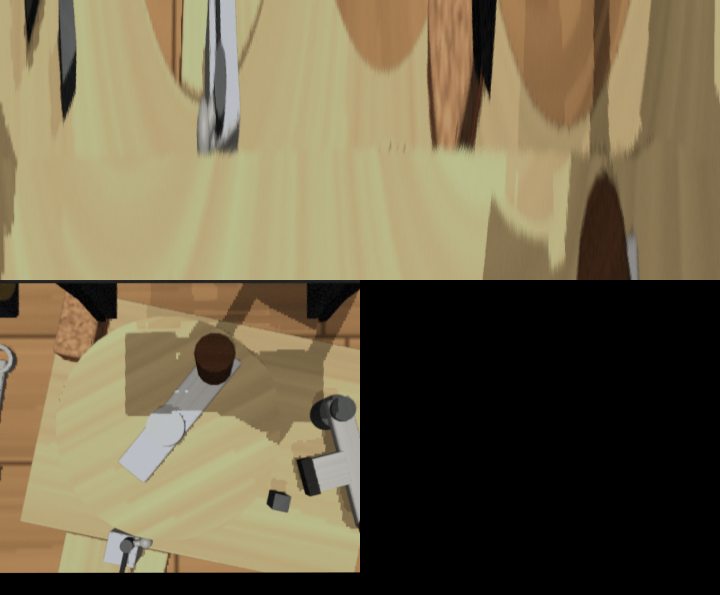

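Emit:
servo_tool(rows=[-1, 0.002, -0.004, 0.04, 0, -1, 0, 0, 0.04, 0, -1, 0, 0, 0.03, 0, -1, 0, 0, 0.012, 0, -1, 0, 0, 0, 0])

```text
time: 4.12
position: [0.5111, -0.1369, 0.0974]
tool_rot: [1.0, -0.001, -0.004, -0.002]
ft_force: [-0.0, 0.1, -0.1]
grip_width: 0.0869
grip_force: 0.0
```

Emit:
servo_tool(rows=[0.5, 0, 0, 0, 0, 0.5, 0, 0, 0, 0, 0.5, 0, 0, 0, 0, 0.5, 0, 0, 0, 0, 0.5, 0, 0, 0, 0], newtons=12)

```text
time: 4.53
position: [0.5149, -0.1374, 0.1018]
tool_rot: [1.0, -0.0, 0.001, 0.001]
ft_force: [-0.1, -0.0, -1.1]
grip_width: 0.0612
grip_force: 0.0
```

Emit:
servo_tool(rows=[0.6, 0, 0, 0, 0, 0.6, 0, 0, 0, 0, 0.6, 0, 0, 0, 0, 0.6, 0, 0, 0, 0, 0.6, 0, 0, 0, 0])

```text
time: 4.95
position: [0.5147, -0.1375, 0.1006]
tool_rot: [1.0, 0.0, 0.001, 0.001]
ft_force: [0.2, 1.3, -0.4]
grip_width: 0.0298
grip_force: 12.0
```

Emit:
servo_tool(rows=[0.6, 0, 0, 0, 0, 0.6, 0, 0, 0, 0, 0.6, 0, 0, 0, 0])

```text
time: 5.2
position: [0.5147, -0.1374, 0.1006]
tool_rot: [1.0, -0.0, 0.001, 0.0]
ft_force: [-0.4, -2.0, 0.1]
grip_width: 0.0296
grip_force: 12.0
```

```bash
cat >> h.py <<'E'
def needle(p):
    "needle slope (rad, clockwise positive) from the rectified gauge crop"
    g=cv2.cvtColor(ncrop(p),cv2.COLOR_RGB2GRAY).astype(float); g=cv2.GaussianBlur(g,(9,9),0)
    # search pivot row r0 at col 60 and angle: darkest line between cols 290 and 545
    u=np.arange(290,545,3); best=[]
    for a in np.arange(-.06,.24,.002):
        for r in np.arange(110,175,1.):
            v=r+np.tan(a)*(u-60); ok=v<355
            best.append((g[np.clip(v,0,355).astype(int),u].mean(),a,r))
    best.sort(); b=np.array(best[:20]); return b[:,1].mean(),b[:,2].mean(),b[0,0]
def circ(deg):
    "world displacement of the 65 mm knob for stand angle deg (world=deg-12)"
    a=np.radians(deg-12); return np.array([.562+.065*np.cos(a),-.180+.065*np.sin(a)])
def report(name=None):
    o=robot.get_obs(); p=robot.camera("scene")
    k=o["position"][:2]-np.array([.562,-.180])
    print("t",round(float(o["time"]),2),"knob deg(stand)",round(np.degrees(np.arctan2(k[1],k[0]))+12,1),"r",round(np.hypot(*k)*1e3,1),"needle",np.round(needle(p),3),"side",[np.round(d["at"],3) for d in robot.place_of(p,"needle_tip")[:1]])
    if name: cv2.imwrite("pics/"+name+".png",ncrop(p)[:,:,::-1])
E
python3 -c "
from h import *
report('n1')
# rows for 5.5 deg steps clockwise as tool deltas
o=robot.get_obs();print(o['position'],o['grip_width'],o['grip_force'])
k=o['position'][:2]-np.array([.562,-.18]);a0=np.degrees(np.arctan2(k[1],k[0]))
for i in range(10):
  f=lambda d:.065*np.array([np.cos(np.radians(d)),np.sin(np.radians(d))])
  d=np.diff([f(a0-5*j) for j in range(5*i,5*i+6)],axis=0); print(i,[tuple(np.round([x*1e3,-y*1e3],1)) for x,y in d])
"
```

```text
t 5.2 knob deg(stand) 150.0 r 63.6 needle [-5.00000e-03  1.46400e+02  1.20428e+02] side [array([ 0.8  , -0.244,  0.058])]
[ 0.51473493 -0.13742431  0.10064745] 0.029562751462162164 12.000073890667409
0 [(np.float64(4.0), np.float64(-4.0)), (np.float64(4.3), np.float64(-3.7)), (np.float64(4.6), np.float64(-3.3)), (np.float64(4.9), np.float64(-2.9)), (np.float64(5.1), np.float64(-2.4))]
1 [(np.float64(5.3), np.float64(-2.0)), (np.float64(5.5), np.float64(-1.5)), (np.float64(5.6), np.float64(-1.0)), (np.float64(5.6), np.float64(-0.5)), (np.float64(5.7), np.float64(-0.0))]
2 [(np.float64(5.7), np.float64(0.4)), (np.float64(5.6), np.float64(0.9)), (np.float64(5.5), np.float64(1.4)), (np.float64(5.3), np.float64(1.9)), (np.float64(5.2), np.float64(2.4))]
3 [(np.float64(4.9), np.float64(2.8)), (np.float64(4.7), np.float64(3.2)), (np.float64(4.4), np.float64(3.6)), (np.float64(4.0), np.float64(4.0)), (np.float64(3.7), np.float64(4.3))]
4 [(np.float64(3.3), np.float64(4.6)), (np.float64(2.9), np.float64(4.9)), (np.float64(2.4), np.float64(5.1)), (np.float64(2.0), np.float64(5.3)), (np.float64
[... 265 characters left out ...]
9), np.float64(5.3)), (np.float64(-2.4), np.float64(5.2)), (np.float64(-2.8), np.float64(4.9)), (np.float64(-3.2), np.float64(4.7))]
7 [(np.float64(-3.6), np.float64(4.4)), (np.float64(-4.0), np.float64(4.0)), (np.float64(-4.3), np.float64(3.7)), (np.float64(-4.6), np.float64(3.3)), (np.float64(-4.9), np.float64(2.9))]
8 [(np.float64(-5.1), np.float64(2.4)), (np.float64(-5.3), np.float64(2.0)), (np.float64(-5.5), np.float64(1.5)), (np.float64(-5.6), np.float64(1.0)), (np.float64(-5.6), np.float64(0.5))]
9 [(np.float64(-5.7), np.float64(0.0)), (np.float64(-5.7), np.float64(-0.4)), (np.float64(-5.6), np.float64(-0.9)), (np.float64(-5.5), np.float64(-1.4)), (np.float64(-5.3), np.float64(-1.9))]
```

View pics/n1.png

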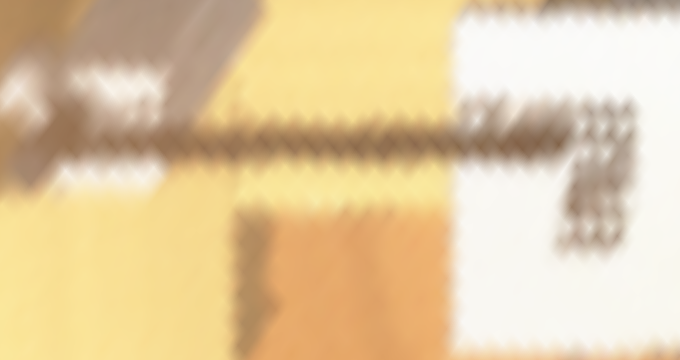

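Emit:
servo_tool(rows=[0.6, 0.004, -0.004, 0, 0, 0.6, 0.0043, -0.0037, 0, 0, 0.6, 0.0046, -0.0033, 0, 0, 0.6, 0.0049, -0.0029, 0, 0, 0.6, 0.0051, -0.0024, 0, 0])

```text
time: 5.72
position: [0.5376, -0.1204, 0.1006]
tool_rot: [1.0, 0.0, -0.0, 0.0]
ft_force: [-1.2, -3.9, 1.4]
grip_width: 0.0295
grip_force: 12.0
```

```bash
python3 -c "from h import *;report()"
```

```text
t 5.72 knob deg(stand) 124.3 r 64.4 needle [-2.00000e-03  1.45500e+02  1.21145e+02] side [array([ 0.797, -0.247,  0.059])]
```

Emit:
servo_tool(rows=[0.6, 0.0053, -0.002, 0, 0, 0.6, 0.0055, -0.0015, 0, 0, 0.6, 0.0056, -0.001, 0, 0, 0.6, 0.0056, -0.0005, 0, 0, 0.6, 0.0057, 0, 0, 0])

```text
time: 6.23
position: [0.5646, -0.1148, 0.1006]
tool_rot: [1.0, -0.0, -0.001, -0.001]
ft_force: [-2.7, -0.2, 4.8]
grip_width: 0.0293
grip_force: 12.0
```

```bash
python3 -c "from h import *;report()"
```

```text
t 6.23 knob deg(stand) 99.7 r 65.2 needle [-1.00000e-03  1.45150e+02  1.21691e+02] side [array([ 0.797, -0.243,  0.057])]
```

Emit:
servo_tool(rows=[0.6, 0.0057, 0.0004, 0, 0, 0.6, 0.0056, 0.0009, 0, 0, 0.6, 0.0055, 0.0014, 0, 0, 0.6, 0.0053, 0.0019, 0, 0, 0.6, 0.0052, 0.0024, 0, 0])

```text
time: 6.75
position: [0.592, -0.1213, 0.1006]
tool_rot: [1.0, -0.0, -0.001, -0.001]
ft_force: [-1.2, 3.5, 5.0]
grip_width: 0.0297
grip_force: 12.0
```

```bash
python3 -c "from h import *;report()"
```

```text
t 6.75 knob deg(stand) 74.9 r 65.9 needle [ -0.    144.6   121.353] side [array([ 0.798, -0.246,  0.056])]
```

Emit:
servo_tool(rows=[0.6, 0.0049, 0.0028, 0, 0, 0.6, 0.0047, 0.0032, 0, 0, 0.6, 0.0044, 0.0036, 0, 0, 0.6, 0.004, 0.004, 0, 0, 0.6, 0.0037, 0.0043, 0, 0])

```text
time: 7.27
position: [0.6149, -0.1396, 0.1006]
tool_rot: [1.0, -0.0, 0.001, -0.001]
ft_force: [1.8, 3.9, 2.6]
grip_width: 0.0296
grip_force: 12.0
```

```bash
python3 -c "from h import *;report()"
```

```text
t 7.27 knob deg(stand) 49.4 r 66.6 needle [-1.00000e-03  1.44900e+02  1.20464e+02] side [array([ 0.793, -0.248,  0.057])]
```

Emit:
servo_tool(rows=[0.6, 0.0033, 0.0046, 0, 0, 0.6, 0.0029, 0.0049, 0, 0, 0.6, 0.0024, 0.0051, 0, 0, 0.6, 0.002, 0.0053, 0, 0, 0.6, 0.0015, 0.0055, 0, 0])

```text
time: 7.78
position: [0.6271, -0.1648, 0.1007]
tool_rot: [1.0, -0.0, 0.001, -0.001]
ft_force: [3.9, 4.4, 1.5]
grip_width: 0.0297
grip_force: 12.0
```

```bash
python3 -c "from h import *;report()"
```

```text
t 7.78 knob deg(stand) 25.1 r 66.9 needle [  0.159 149.3   122.782] side [array([ 0.791, -0.268,  0.059])]
```

```bash
sed -i 's/np.arange(110,175,1.)/(145.,)/; s/-.06,.24,.002/-.06,.24,.001/; s/best\[:20\]/best[:9]/' h.py; python3 -c "from h import *;report()"
```

```text
t 7.88 knob deg(stand) 23.4 r 66.9 needle [  0.181 145.    121.439] side [array([ 0.789, -0.27 ,  0.059])]
```

Emit:
servo_tool(rows=[0.6, 0.0005, 0.0022, 0, 0, 0.6, 0.0005, 0.0022, 0, 0, 0.6, 0, 0, 0, 0])

```text
time: 8.23
position: [0.6282, -0.1705, 0.1007]
tool_rot: [1.0, -0.0, 0.002, 0.0]
ft_force: [5.7, 1.5, 1.2]
grip_width: 0.0293
grip_force: 12.0
```

```bash
python3 -c "from h import *;report()"
```

```text
t 8.23 knob deg(stand) 20.2 r 66.9 needle [  0.165 145.    121.544] side [array([ 0.789, -0.267,  0.056])]
```

Emit:
servo_tool(rows=[0.6, 0, 0.0022, 0, 0, 0.6, 0, 0.0022, 0, 0, 0.6, 0, 0, 0, 0])

```text
time: 8.58
position: [0.6287, -0.1751, 0.1007]
tool_rot: [1.0, -0.0, 0.002, 0.0]
ft_force: [6.5, 2.4, 0.3]
grip_width: 0.0296
grip_force: 12.0
```

```bash
python3 -c "from h import *;report('n2')"
```

```text
t 8.58 knob deg(stand) 16.2 r 66.9 needle [1.22000e-01 1.45000e+02 1.21448e+02] side [array([ 0.794, -0.259,  0.055])]
```

View pics/n2.png

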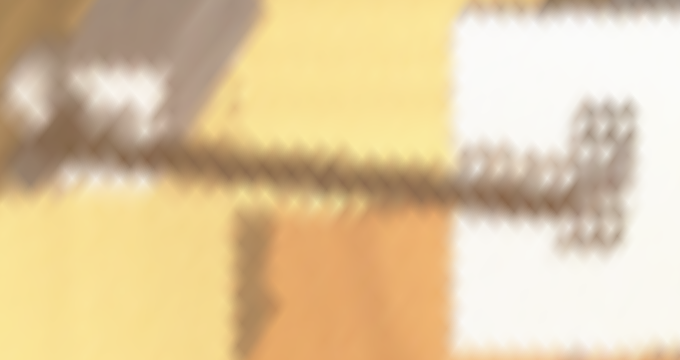

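Emit:
servo_tool(rows=[0.6, -0.0005, -0.003, 0, 0, 0.6, -0.0005, -0.003, 0, 0, 0.6, -0.001, -0.0025, 0, 0, 0.6, 0, 0, 0, 0, 0.6, 0, 0, 0, 0])

```text
time: 9.1
position: [0.6276, -0.167, 0.1007]
tool_rot: [1.0, -0.0, 0.003, 0.001]
ft_force: [7.8, 2.2, -1.5]
grip_width: 0.0299
grip_force: 12.0
```

```bash
python3 -c "from h import *;report()"
```

```text
t 9.1 knob deg(stand) 23.2 r 66.8 needle [  0.179 145.    121.599] side [array([ 0.475, -0.489, -0.004])]
```

Emit:
servo_tool(rows=[0.6, 0.0015, 0, 0, 0, 0.6, 0, 0, 0, 0, 0.6, 0, 0, 0, 0])

```text
time: 9.45
position: [0.6276, -0.167, 0.1007]
tool_rot: [1.0, -0.0, 0.001, 0.001]
ft_force: [5.2, 0.6, -0.4]
grip_width: 0.0295
grip_force: 12.0
```

Emit:
servo_tool(rows=[0.1, 0, 0, 0, 0, -0.4, 0, 0, 0, 0, -0.4, 0, 0, 0, 0, -0.4, 0, 0, 0, 0, -0.4, 0, 0, 0, 0])

```text
time: 9.87
position: [0.6255, -0.1661, 0.1002]
tool_rot: [1.0, -0.0, -0.001, -0.0]
ft_force: [0.0, 0.5, 0.1]
grip_width: 0.055
grip_force: 0.0
```

Emit:
servo_tool(rows=[-0.4, 0, 0, -0.01, 0, -0.4, 0, 0, -0.02, 0, -0.4, 0, 0, -0.03, 0, -0.4, 0, 0, -0.03, 0, -0.4, 0, 0, 0, 0])

```text
time: 10.28
position: [0.6303, -0.168, 0.1981]
tool_rot: [1.0, 0.0, 0.006, 0.003]
ft_force: [0.8, -0.5, 1.0]
grip_width: 0.061
grip_force: 0.0
```

```bash
python3 -c "
from h import *;report()
for c in('scene','side'):
  p=robot.camera(c)
  for n in('brake_handle','brake_pivot','knob_grip','needle_tip'): print(c,n,[(np.round(d['at'],3),round(d['score'],2)) for d in robot.place_of(p,n)[:1]])
"
```

```text
t 10.28 knob deg(stand) 22.0 r 69.4 needle [  0.181 145.    120.966] side [array([ 0.791, -0.268,  0.058])]
scene brake_handle [(array([0.649, 0.005, 0.107]), 0.97)]
scene brake_pivot [(array([ 0.546, -0.019,  0.106]), 0.58)]
scene knob_grip [(array([ 0.624, -0.168,  0.112]), 0.77)]
scene needle_tip [(array([ 0.789, -0.266,  0.058]), 0.47)]
side brake_handle [(array([0.652, 0.008, 0.105]), 0.69)]
side brake_pivot [(array([ 0.545, -0.026,  0.104]), 0.71)]
side knob_grip [(array([ 0.627, -0.166,  0.109]), 0.56)]
side needle_tip [(array([ 0.788, -0.263,  0.058]), 0.72)]
```

Emit:
servo_tool(rows=[1, 0.005, -0.035, 0, 0, 1, 0.005, -0.035, 0, 0, 1, 0.005, -0.035, 0, 0, 1, 0.005, -0.035, 0, 0, 1, 0.005, -0.035, 0, 0])

```text
time: 11.3
position: [0.6514, 0.0101, 0.1904]
tool_rot: [1.0, -0.0, -0.0, -0.0]
ft_force: [0.2, -0.1, -0.1]
grip_width: 0.0355
grip_force: 0.0
```

Emit:
servo_tool(rows=[1, 0, -0.035, 0, 0, 1, 0, -0.035, 0, 0, 1, 0, 0, 0.03, 0, 1, 0, 0, 0.03, 0, 1, 0, 0, 0, 0])

```text
time: 11.72
position: [0.6468, 0.08, 0.1248]
tool_rot: [1.0, 0.001, -0.006, -0.0]
ft_force: [0.0, 0.1, -0.0]
grip_width: 0.0041
grip_force: 0.0
```

Emit:
servo_tool(rows=[1, 0, 0, 0.03, 0, 1, 0, 0, 0.023, 0, 1, 0, 0, 0, 0, 1, 0, 0, 0, 0, 1, 0, 0, 0, 0])

```text
time: 12.13
position: [0.6528, 0.0783, 0.0793]
tool_rot: [1.0, -0.0, 0.001, 0.0]
ft_force: [1.0, 0.6, 0.2]
grip_width: 0.0004
grip_force: 0.0
```

Emit:
servo_tool(rows=[1, 0, 0.012, 0, 0, 1, 0, 0.012, 0, 0, 1, 0, 0.01, 0, 0, 1, 0, 0.008, 0, 0, 1, 0, 0.008, 0, 0])

```text
time: 12.55
position: [0.6526, 0.0276, 0.0785]
tool_rot: [1.0, -0.001, 0.002, -0.0]
ft_force: [3.2, 3.5, -0.2]
grip_width: 0.0007
grip_force: 1.5
```

Emit:
servo_tool(rows=[1, 0.001, 0.008, 0, 0, 1, 0.001, 0.008, 0, 0, 1, 0, 0.008, 0, 0, 1, 0, 0.008, 0, 0, 1, 0, 0.006, 0, 0])

```text
time: 12.97
position: [0.6534, -0.0103, 0.0775]
tool_rot: [1.0, -0.0, -0.0, 0.0]
ft_force: [1.4, 1.8, 0.8]
grip_width: 0.0004
grip_force: 1.1
```

Emit:
servo_tool(rows=[1, 0, 0.003, 0, 0, 1, 0, 0.002, 0, 0, 1, 0, 0, 0, 0])

```text
time: 13.22
position: [0.6528, -0.0149, 0.0773]
tool_rot: [1.0, -0.0, -0.001, 0.0]
ft_force: [0.1, 0.7, -0.7]
grip_width: 0.0003
grip_force: 0.0
```

```bash
python3 -c "
from h import *;report()
for c in('scene','side'):
  p=robot.camera(c)
  for n in('brake_handle','needle_tip'): print(c,n,[(np.round(d['at'],3),round(d['score'],2)) for d in robot.place_of(p,n)[:1]])
"
```

```text
t 13.22 knob deg(stand) 73.2 r 188.4 needle [  0.181 145.    123.538] side [array([ 0.563, -0.18 ,  0.068])]
scene brake_handle [(array([ 0.65 , -0.046,  0.105]), 0.69)]
scene needle_tip [(array([ 0.473, -0.488, -0.004]), 0.73)]
side brake_handle [(array([ 0.654, -0.04 ,  0.105]), 0.68)]
side needle_tip [(array([ 0.789, -0.263,  0.061]), 0.6)]
```

Emit:
servo_tool(rows=[1, 0, 0.002, 0, 0, 1, 0, 0.002, 0, 0, 1, 0, 0, 0, 0])

```text
time: 13.87
position: [0.6531, -0.0172, 0.0774]
tool_rot: [1.0, -0.0, -0.0, -0.001]
ft_force: [-0.6, 4.1, 0.5]
grip_width: 0.0006
grip_force: 2.0
```

Emit:
servo_tool(rows=[1, 0, 0.002, 0, 0, 1, 0, 0.002, 0, 0, 1, 0, 0, 0, 0])

```text
time: 14.12
position: [0.653, -0.0175, 0.0774]
tool_rot: [1.0, -0.001, -0.0, -0.004]
ft_force: [1.3, 14.5, 1.3]
grip_width: 0.0004
grip_force: 7.0
```

The lever is at its stop: 14 N and no further travel. I'll back off, lift and check.

Emit:
servo_tool(rows=[1, 0, -0.01, 0, 0, 1, 0, -0.03, 0, 0, 1, 0, -0.03, 0, 0, 1, 0, 0, -0.03, 0, 1, 0, 0, -0.03, 0])

```text
time: 14.53
position: [0.6514, 0.0493, 0.1358]
tool_rot: [1.0, 0.002, -0.003, 0.0]
ft_force: [0.9, -0.2, 0.4]
grip_width: 0.0007
grip_force: 0.0
```

Emit:
servo_tool(rows=[1, 0, 0, -0.04, 0, 1, 0, 0, -0.03, 0, 1, 0, 0, 0, 0, 1, 0, 0, 0, 0, 1, 0, 0, 0, 0])

```text
time: 14.95
position: [0.6528, 0.0473, 0.2071]
tool_rot: [1.0, -0.0, -0.0, 0.0]
ft_force: [-0.1, 0.2, -0.7]
grip_width: 0.0003
grip_force: 0.0
```

```bash
python3 -c "
from h import *;report()
for c in('scene','side'):
  p=robot.camera(c)
  if c=='side': save(p,'end')
  for n in('brake_handle','brake_pivot','needle_tip'): print(c,n,[(np.round(d['at'],3),round(d['score'],2)) for d in robot.place_of(p,n)[:1]])
"
```

```text
t 14.95 knob deg(stand) 80.2 r 244.8 needle [  0.181 145.    123.759] side [array([ 0.788, -0.267,  0.056])]
scene brake_handle [(array([ 0.649, -0.045,  0.103]), 0.86)]
scene brake_pivot [(array([ 0.546, -0.022,  0.105]), 0.74)]
scene needle_tip [(array([ 0.787, -0.268,  0.058]), 0.56)]
side brake_handle [(array([ 0.652, -0.043,  0.107]), 0.77)]
side brake_pivot [(array([ 0.545, -0.027,  0.106]), 0.82)]
side needle_tip [(array([ 0.79 , -0.265,  0.059]), 0.52)]
```

View pics/end.png

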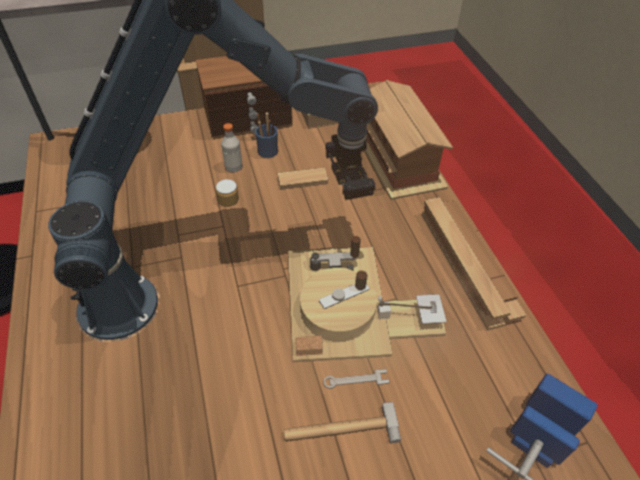

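The end view shows the lever swung in with its shoe at the rim (335,260) and the knob at (361,281). The needle at (420,305) is still deflected, and the bystanders are where they were.

```bash
python3 -c "from rig import robot;print(robot.hand_in())"
```

```text
the job is handed in; nothing more can be done
None
```

I handed the job in with the wheel's high spot at the feeler (I measured the needle at about 0.18 rad), the knob released, the brake lever pushed in against its stop and the arm clear; the hand-in gave no verdict.

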